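Gauge a kiln prop on the slab

TASK

Stand the kiln prop with the red band upright on the middle of the dark round mark on the pale slab and let go of it. Then take the bridge gauge by its blue barrel, hold it over that prop and lower it gently and squarely, centred on the prop, until both legs stand flat on the slab and its sprung foot rests on the prop and reads its height; leave it standing there. Set both things down rather than dropping them, and leave the plain prop, the red spike and the bowl as they are.

Things in the scene. Friction and masses are not known exactly. Their poses are not given: they have to be found in the camera images.
- slab: Pale square kiln-shelf slab, 190 x 190 x 20 mm, fixed to the bench. Origin: centre of its underside, on the bench; z up; x and y along its edges.
- mark (a point): Centre of the flat dark round mark (60 mm across, painted) in the middle of the slab's top face, 20 mm above the bench.
- prop: Loose solid cream ceramic cylinder, 46 mm across and 70 mm high, 0.18 to 0.35 kg, with a red band 14 mm wide from 38 to 52 mm up its side and a red spot on top. Stands upright on the bench at the start. Origin: centre of its underside; z is its axis, up.
- prop_top (a point): Centre of the banded prop's top face.
- gauge: Loose bridge gauge, 0.54 kg, standing on the bench on two aluminium legs at its y = +-62 mm (feet 60 mm in x, 18 mm in y; 106 mm free between them). Bridge bar 138 mm long (y), 36 mm wide (x), 95 to 115 mm up. On its middle a blue square barrel, 34 x 34 mm, 115 to 170 mm up, to be gripped on its y faces (x faces: white scale, red pointer). Origin: under the feet, midway between; z up.
- barrel (a point): Middle of the gauge's blue barrel, 145 mm above the underside of the feet, on the gauge's centre line.
- foot (a joint): Slide of the gauge's sprung foot (m): 0 fully out, growing as the foot is pushed up, 0.045 at most. At 0 its face is 45 mm above the underside of the legs: part height = 0.045 + reading (0.025 on the 70 mm prop). It pushes down with 0.9 N at 0, 1.9 N at 0.025; the gauge's weight keeps its legs down.
- foot_face (a point): Centre of the underside of the gauge's round brass foot (28 mm across), on the gauge's centre line.
- plain_prop: Bystander: loose plain cream cylinder without a band, 46 mm across, 58 mm high, upright. Origin: centre of its underside.
- red_spike: Bystander: loose red tapering ceramic spike, about 60 mm across the foot and 110 mm tall, upright. Origin: centre of its underside.
- bowl: Bystander: loose white bowl, 110 mm across the rim, 45 mm high. Origin: centre of its underside.
Mind the look-alikes: they are no part of the job. Leave any orange or yellow look-alike of the prop alone.

How it is judged:
On the way, in this order (a step that is already met when the one before it is completed fails the run):
1. the banded prop stands upright on the slab's mark, let go and at rest (horizontal distance between prop and mark below 0.015 m and angle between prop's own z axis and vertical below 0.06 rad and z of prop in the frame of slab between 0.017 and 0.0225 m and contact force between the fingers and prop below 0.1 N and linear speed of prop below 0.02 m/s), for 0.2 s.
2. the gauge, held by the gripper upright over the prop, touches the prop with its foot (contact force between gauge and prop above 0.2 N and contact force between the fingers and gauge above 0.5 N and value of joint foot above 0.003 m and horizontal distance between gauge and prop below 0.02 m and angle between gauge's own z axis and vertical below 0.12 rad), for 0.1 s.
At the end, for the whole second after the job is handed in: Banded prop upright on the slab, centre within 15 mm of the mark's; gauge flat on the slab on both legs (2.5 mm, 0.03 rad), centred within 12 mm on the prop, its foot resting on it and reading 23 to 27 mm; both at rest, plain prop and spike upright (horizontal distance between prop and mark below 0.015 m and angle between prop's own z axis and vertical below 0.06 rad and z of prop in the frame of slab between 0.017 and 0.0225 m and horizontal distance between gauge and prop below 0.012 m and angle between gauge's own z axis and vertical below 0.03 rad and z of gauge in the frame of slab between 0.017 and 0.0225 m and value of joint foot between 0.023 and 0.027 m and linear speed of each of gauge, prop below 0.02 m/s and contact force between gauge and prop above 0.2 N and angle between each of plain_prop, red_spike's own z axis and vertical below 0.1 rad); the robot touches nothing.
It fails at once if a bystander is moved more than 20 mm (distance of any of plain_prop, red_spike, bowl from where it was at the start of the episode above 0.02 m).
It fails at once if the banded prop or the gauge is tipped (more than 0.5 rad) (angle between any of prop, gauge's own z axis and vertical above 0.5 rad).
It fails at once if the prop is let go more than 10 mm above the slab (contact force between the fingers and prop below 0.02 N and z of prop in the frame of slab above 0.03 m and horizontal distance between prop and mark below 0.09 m).
It fails at once if the gauge is let go over the slab with its legs more than 8 mm above it (contact force between the fingers and gauge below 0.02 N and z of gauge in the frame of slab above 0.028 m and horizontal distance between gauge and mark below 0.09 m).
It fails at once if the gauge is rammed against the prop (more than 25 N) (contact force between gauge and prop above 25 N).
It also fails if it takes over 64 s, if anything falls off the work surface, if the arm or the gripper's body presses on something with over 40 N, if the wrist force passes 120 N, or if a joint passes its speed limit or range.

ROBOT

A 6-joint arm with a two-finger parallel gripper is mounted at the origin on the work surface. World frame = base frame: x ahead of the robot, y to its left, z up, the work surface at z = 0. Lengths are in m, angles in rad, forces in N, time in s.
With the tool pointing down it reaches from about 0.25 to 0.85 m from the base axis. Payload 12.5 kg.
Tool frame: the origin (TCP) lies at the very end of the fingers, on their centre line; the grasp point (between the pads) lies 19 mm behind it; z points along the fingers, y is the direction in which the jaws open and shut (so a half turn about z gives the same grasp; the last joint's range is limited). The gripper opens to 93 mm and grips with 3 to 60 N. Pads are 15 mm wide; open, the fingers measure 128 mm over their backs; the gripper's body (75 mm by 188 mm) begins 65 mm behind the grasp point.
Start: joints at [-1.355, 0.351, 1.652, -0, 1.139, -0.085], TCP at [0.163, -0.525, 0.19] pointing down, gripper open.
Joint ranges: [-2.75, 2.75], [-0.79, 2.1], [0.01, 2.65], [-1.57, 4.71], [0.07, 3.14], [-2.87, 2.87]. Speed limits (rad/s): [2.22, 2.22, 2.79, 3.14, 3.14, 3.14].

INTERFACE

Orientations are given as a unit quaternion [x, y, z, w].
In Python, from bench import * gives the robot as it stands.
- The arm moves only by the shell command python3 -m pendant 'ROWS' [FORCE]. ROWS is JSON, a list of rows, each a list of 7 numbers: the opening in per cent of the stroke, from 0 (shut) to 100 (fully open), then the shift along the tool's x, y, z in m, then the turn, a rotation vector about the tool's x, y, z in degrees. In form: [[fingers, tx, ty, tz, rx, ry, rz], ...]. A call has exactly 10 rows; each row is the pose to reach, as a shift and turn from the pose commanded when the call began, along the tool's axes at that moment; what a row does not reach only later rows make up. A row lasts 1/12 s, in which the tool goes at most 41.7 mm and 7.16 degrees, less where a joint would pass 70% of its speed; a pose out of reach is approached as far as the arm can. A call with a gripper value outside its range is refused whole. The fingers move at their own pace and stop on an object; FORCE is the grip in N (left out, the last holds). Time passes only in rows, so rows that repeat a pose let the fingers close, or fill a call up. It gives the time, the measured TCP pose, the force and the opening at its end, in the units of the state.
- read_state(): the state, without advancing time (a new reading comes with each control period).
- capture(name): name is "scene" or "top" or "wrist"; returns the picture (480x640x3 uint8, red, green, blue); there is no depth.
- camera_info(name): a dict with "mtx" (3x3 intrinsics, pixels), "dist_coeffs" ([k1, k2, p1, p2, k3] as OpenCV has them; the pictures are not rectified), "position" and "orientation" of the camera in the world. Camera axes: x right, y down, z forward; pixel columns grow to the right and rows downward; lengths in m; the calibration is good to about 2 mm. A picture is of the moment at which its call begins: read the wrist's pose just before it. camera_info takes no time and is no camera call; for the wrist camera it gives the pose at the moment of the call.
- close_job(): hands the job in, once; it reports no verdict.
The state is a dict: "clock": time; "joints": joint angles; "qvel": joint speeds; "tau": joint torques, N m; "eef_pos": TCP position; "tcp_rot": TCP orientation; "ft_force": force on the tool from outside, world axes, zero at the start; "wrist_torque": the same for the moment, N m; "grip_width": finger opening in m.
Only numpy, scipy, OpenCV 4.12 (cv2) and the standard library are available. Lean on these libraries where they do the work, as an engineer would, in place of code of your own. Each camera call takes 0.05 s, during which the arm holds its last target.

## Working session

There is one attempt and no reset: what is moved stays moved. The work goes in short steps, Python scripts to look and compute and a shell command to move; the robot and the scene stay as the last step left them, time stands still between calls to the robot, and variables do not carry over. Pictures are saved under pics/ and viewed, and the job is handed in when it is done.

```bash
ls; mkdir -p pics; python3 - <<'E'
from bench import *
import cv2
print(read_state())
for n in ["scene","top","wrist"]:
    i=camera_info(n);print(n,i)
    cv2.imwrite(f"pics/{n}0.png",capture(n)[:,:,::-1])
E
```

```text
pics
{'clock': 0.0, 'joints': array([-1.35462211e+00,  3.51240435e-01,  1.65247763e+00, -7.52357572e-06,
        1.13907730e+00, -8.45689175e-02]), 'qvel': array([ 0.00158292,  0.00054959, -0.00239133,  0.00025437, -0.00055658,
       -0.00134746]), 'tau': array([-6.08888131e-04, -4.97322536e+01, -2.85255969e+01,  6.98934775e-02,
        2.57215637e-02, -1.15447251e-04]), 'eef_pos': array([ 0.16287913, -0.5249098 ,  0.1895788 ]), 'tcp_rot': array([ 9.88715068e-01,  1.49807049e-01, -4.29505836e-05, -5.99830234e-04]), 'ft_force': array([-0.33550211, -0.89918158, -0.44745802]), 'wrist_torque': array([-0.0180964 , -0.00281413,  0.00193466]), 'grip_width': 0.09322377543128428}
scene {'mtx': array([[590.78114867,   0.        , 309.81006078],
       [  0.        , 590.78114867, 246.66484749],
       [  0.        ,   0.        ,   1.        ]]), 'dist_coeffs': array([0.03379906, 0.        , 0.        , 0.        , 0.        ]), 'position': array([1.39328195, 0.10362968, 0.91337167]), 'orientation': array([ 0.60829711,  0.6915971 , -0.29086049, -0.25897538])}
top {'mtx': array([[502.77554793,   0.        , 318.14384803],
       [  0.        , 502.77554793, 238.15679346],
       [  0.        ,   0.        ,   1.        ]]), 'dist_coeffs': array([-0.09817462,  0.        ,  0.        ,  0.        ,  0.        ]), 'position': array([ 0.48559293, -0.00718562,  1.00022759]), 'orientation': array([ 0.71539966, -0.69694128,  0.02762218, -0.04139085])}
wrist {'mtx': array([[335.57038484,   0.        , 314.52281927],
       [  0.        , 335.57038484, 243.10736735],
       [  0.        ,   0.        ,   1.        ]]), 'dist_coeffs': array([-0.03963577,  0.        ,  0.        ,  0.        ,  0.        ]), 'position': array([ 0.22985532, -0.50506384,  0.38473164]), 'orientation': array([ 0.79896559, -0.58799914, -0.07499797,  0.10142145])}
```

View pics/scene0.png

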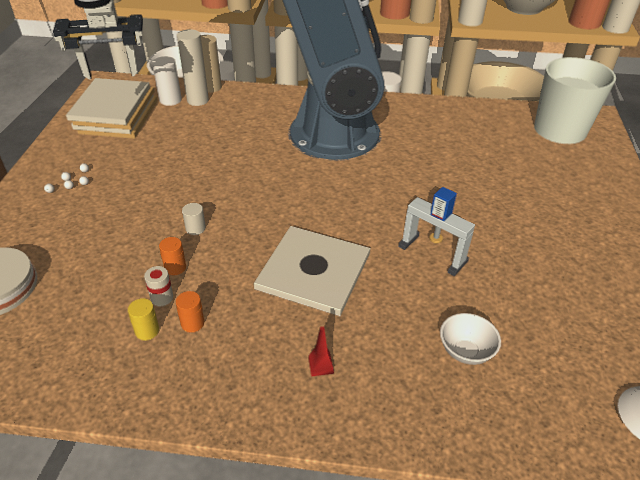

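View pics/top0.png

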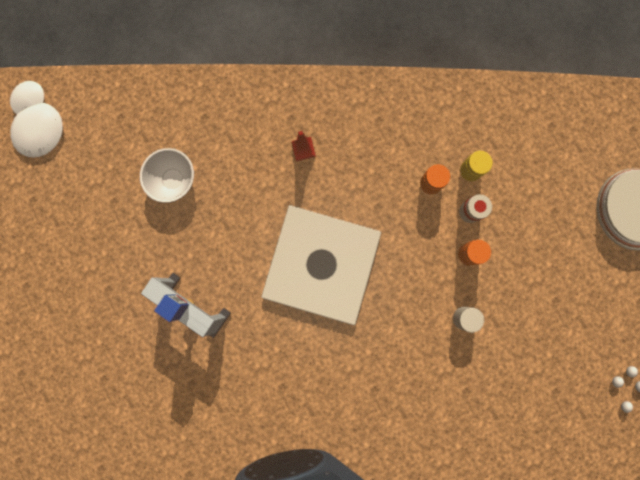

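View pics/wrist0.png

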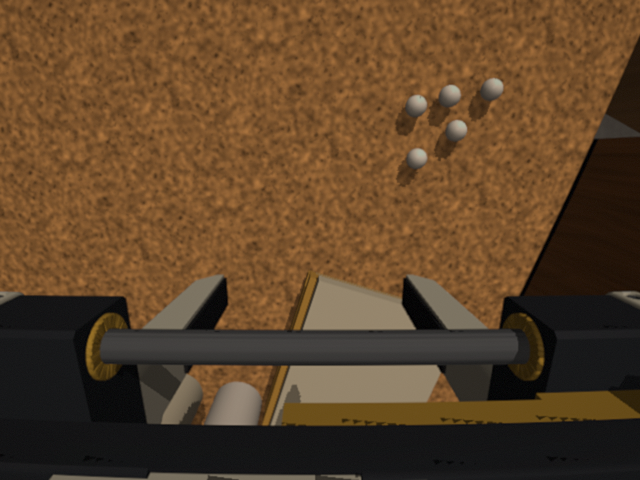

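The candidates for the prop are:
- Banded, cream with a red top: scene (157,285), top (480,207).
- Orange: scene (172,256) and (190,311).
- Yellow: scene (143,319).
- Plain: scene (194,218).

Only the first has a red band and a red spot. I'll confirm that in an enlarged crop and measure.

```bash
cat > h.py <<'E'
from bench import *
import numpy as np, cv2
from scipy.spatial.transform import Rotation as R
def ray(i,px):
    p=cv2.undistortPoints(np.array([[px]],float),i["mtx"],i["dist_coeffs"])[0,0]
    return i["position"],R.from_quat(i["orientation"]).apply([p[0],p[1],1.])
def onplane(i,px,z):
    o,d=ray(i,px);return (o+d*(z-o[2])/d[2])
def tri(a,b):
    A=[];B=[]
    (o1,d1),(o2,d2)=a,b
    s=np.linalg.lstsq(np.c_[d1,-d2],o2-o1,rcond=None)[0]
    p,q=o1+s[0]*d1,o2+s[1]*d2
    return (p+q)/2,np.linalg.norm(p-q)
def blobs(m,amin=20):
    n,l,s,c=cv2.connectedComponentsWithStats(m.astype(np.uint8))
    return [(s[k,4],c[k].round(1),l==k) for k in range(1,n) if s[k,4]>=amin]
E
python3 - <<'E'
from h import *
T=cv2.imread("pics/top0.png");S=cv2.imread("pics/scene0.png")
it=camera_info("top");isc=camera_info("scene")
a=cv2.resize(S[225:350,110:235],(500,500),interpolation=cv2.INTER_CUBIC)
b=cv2.resize(T[140:350,130:240],(300,573));
b=cv2.resize(T[260:350,130:240],(300,245),interpolation=cv2.INTER_CUBIC)
o=np.zeros((500,800,3),np.uint8);o[:,:500]=a;o[:245,500:]=b
b=cv2.resize(T[140:350,400:526],(150,250),interpolation=cv2.INTER_CUBIC);o[250:500,500:650]=b
cv2.imwrite("pics/crop0.png",o)
def cols(I):
    h,s,v=[x.astype(int) for x in cv2.split(cv2.cvtColor(I,cv2.COLOR_BGR2HSV))]
    return dict(red=((h<4)|(h>174))&(s>170)&(v>70),orange=(h>4)&(h<10)&(s>215)&(v>150),yellow=(h>22)&(h<33)&(s>180)&(v>120),blue=(h>105)&(h<130)&(s>150)&(v>60),pale=(s<80)&(v>150),dark=(v<75)&(s<90))
for n,I,i in(("top",T,it),("scene",S,isc)):
    for k,m in cols(I).items():
        for A,c,_ in blobs(m,25):
            if A<20000 and (n=="top" or c[1]>170): print(n,k,A,c,[onplane(i,c,z).round(3)[:2] for z in (0.02,.07)])
E
```

```text
top red 29 [480.5 206.4] [array([ 0.653, -0.307]), array([ 0.644, -0.291])]
top yellow 321 [480.1 161.6] [array([ 0.744, -0.307]), array([ 0.73 , -0.292])]
top pale 2866 [ 33.5 119.6] [array([0.818, 0.622]), array([0.801, 0.59 ])]
top pale 1396 [165.7 181.9] [array([0.687, 0.323]), array([0.677, 0.306])]
top pale 1902 [625.4 203.7] [array([ 0.667, -0.609]), array([ 0.658, -0.578])]
top pale 279 [479.  206.1] [array([ 0.653, -0.304]), array([ 0.645, -0.289])]
top pale 8665 [321.3 264.9] [array([0.529, 0.006]), array([0.527, 0.005])]
top pale 1171 [179.3 305.4] [array([0.442, 0.282]), array([0.444, 0.267])]
top pale 470 [470.9 318.9] [array([ 0.431, -0.287]), array([ 0.434, -0.273])]
top pale 74 [632.6 370.4] [array([ 0.333, -0.618]), array([ 0.341, -0.587])]
top pale 75 [618.8 380.6] [array([ 0.314, -0.589]), array([ 0.322, -0.559])]
top pale 75 [627.7 405.7] [array([ 0.264, -0.608]), array([ 0.275, -0.578])]
top dark 27 [395.5   4. ] [array([ 1.08 , -0.136]), array([ 1.049, -0.129])]
top dark 64 [109.8  18.9] [array([1.044, 0.474]), array([1.015, 0.449])]
top dark 39 [388.   16.9] [a
[... 1349 characters left out ...]
5])]
scene pale 5810 [311.9 269.9] [array([0.549, 0.005]), array([0.596, 0.01 ])]
scene pale 1216 [ 11.5 271.8] [array([ 0.634, -0.607]), array([ 0.676, -0.567])]
scene pale 319 [155.6 277.7] [array([ 0.612, -0.31 ]), array([ 0.656, -0.287])]
scene pale 67 [  6.8 309. ] [array([ 0.728, -0.568]), array([ 0.766, -0.531])]
scene pale 1914 [469.3 334.8] [array([0.677, 0.319]), array([0.717, 0.307])]
scene pale 722 [630.7 412.4] [array([0.805, 0.574]), array([0.838, 0.548])]
scene dark 86 [407.6 241.9] [array([0.437, 0.202]), array([0.491, 0.197])]
scene dark 408 [313.4 264.6] [array([0.533, 0.006]), array([0.581, 0.012])]
scene dark 84 [455.9 268.5] [array([0.505, 0.303]), array([0.555, 0.292])]
```

View pics/crop0.png

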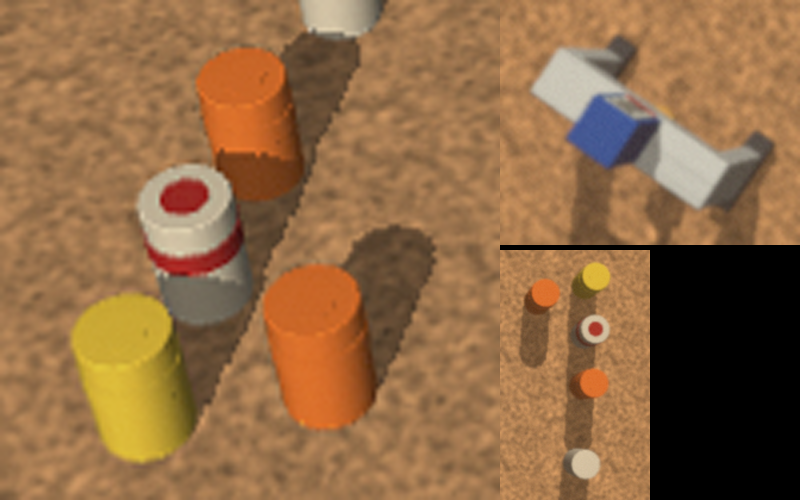

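The crop confirms it: the banded prop at scene (157,285) is the only one with a red band and red spot. Its position from the two views agrees to 2 mm, at about (0.645,-0.290). Next I'll work out the mark, the neighbours and the tool-frame deltas.

```bash
cat >> h.py <<'E'
def to(tgt,st=None):
    st=st or read_state(); r=R.from_quat(st["tcp_rot"])
    return r.inv().apply(np.array(tgt)-st["eef_pos"]).round(4)
E
python3 - <<'E'
from h import *
T=cv2.imread("pics/top0.png");S=cv2.imread("pics/scene0.png")
it=camera_info("top");isc=camera_info("scene")
h,s,v=[x.astype(int) for x in cv2.split(cv2.cvtColor(T,cv2.COLOR_BGR2HSV))]
m=np.zeros_like(v);m[240:290,300:345]=(v<110)[240:290,300:345]
for A,c,_ in blobs(m,50): print("mark top",A,c,onplane(it,c,.02))
for A,c,M in blobs((h<12)&(s>215)&(v>190),60): print("orange",A,c,onplane(it,c,.07))
for A,c,M in blobs((h>105)&(h<130)&(s>100)&(v>50),60): print("blue",A,c,onplane(it,c,.17))
pt,e=tri(ray(it,(480.5,206.4)),ray(isc,(155.6,273.8)));print("spot",pt,e)
pt,e=tri(ray(it,(321.3,264.6)),ray(isc,(313.4,264.6)));print("mark",pt,e)
print(to([.645,-.2905,.19]),to([.645,-.2905,.026]))
st=read_state();print(R.from_quat(st["tcp_rot"]).as_matrix().round(3))
E
```

```text
mark top 622 [321.  264.1] [0.53069332 0.00628415 0.02      ]
blue 350 [167.5 307.9] [0.44379836 0.25760638 0.17      ]
spot [ 0.64435108 -0.29154155  0.06849948] 0.0006930662334768061
mark [0.52987663 0.00571244 0.01683719] 5.284230752607167e-06
[ 5.299e-01 -8.120e-02 -2.000e-04] [ 0.5299 -0.081   0.1638]
[[ 0.955  0.296 -0.   ]
 [ 0.296 -0.955  0.001]
 [ 0.    -0.001 -1.   ]]
```

```bash
python3 -m pendant '[[100,0.035,-0.005,0,0,0,0],[100,0.07,-0.01,0,0,0,0],[100,0.105,-0.016,0,0,0,0],[100,0.14,-0.021,0,0,0,0],[100,0.175,-0.027,0,0,0,0],[100,0.21,-0.032,0,0,0,0],[100,0.245,-0.037,0,0,0,0],[100,0.28,-0.043,0,0,0,0],[100,0.315,-0.048,0,0,0,0],[100,0.35,-0.054,0,0,0,0]]' 30
python3 - <<'E'
from h import *
print(to([.6445,-.291,.19]))
E
```

```text
clock: 0.98
eef_pos: [0.4827, -0.3689, 0.1899]
tcp_rot: [0.989, 0.15, -0.0, -0.0]
ft_force: [-0.0, -0.8, -0.1]
grip_width: 0.093
[ 1.776e-01 -2.640e-02 -1.000e-04]
```

```bash
python3 -m pendant '[[100,0.035,-0.005,0,0,0,0],[100,0.07,-0.01,0,0,0,0],[100,0.105,-0.016,0,0,0,0],[100,0.14,-0.021,0,0,0,0],[100,0.165,-0.025,0,0,0,0],[100,0.1776,-0.0264,0,0,0,0],[100,0.1776,-0.0264,0,0,0,0],[100,0.1776,-0.0264,0,0,0,0],[100,0.1776,-0.0264,0,0,0,0],[100,0.1776,-0.0264,0,0,0,0]]'
python3 - <<'E'
from h import *
print(to([.6445,-.291,.19]),to([.6445,-.291,.026]))
i=camera_info("wrist");I=capture("wrist")
cv2.imwrite("pics/w1.png",I[:,:,::-1]); print(i["position"])
# projected expected top centre
P=np.array([.6445,-.291,.07]);r=R.from_quat(i["orientation"])
print(cv2.projectPoints(P[None],r.inv().as_rotvec(),-r.inv().apply(i["position"]),i["mtx"],i["dist_coeffs"])[0])
E
```

```text
clock: 1.82
eef_pos: [0.6421, -0.293, 0.1903]
tcp_rot: [0.989, 0.149, -0.0, -0.0]
ft_force: [0.3, -0.2, 0.5]
grip_width: 0.0929
[ 0.0029 -0.0012  0.0003] [ 0.0029 -0.0012  0.1643]
[ 0.70908751 -0.27293532  0.38532146]
[[[312.43384442 228.41024445]]]
```

View pics/w1.png

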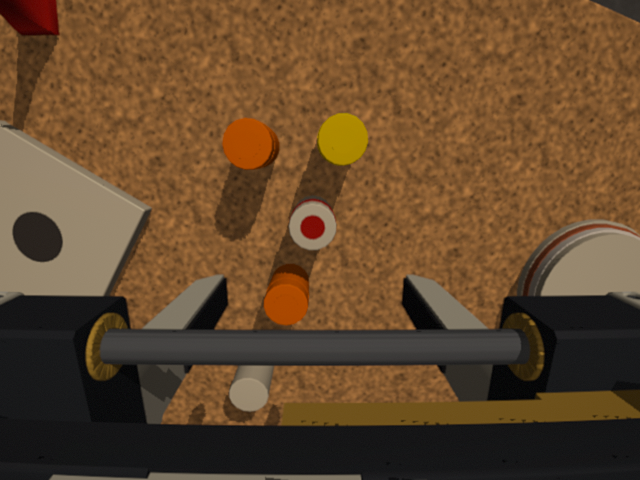

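The wrist view shows the spot at (313,228), against a predicted (312,228). I'll check whether the residual has settled before I descend.

```bash
python3 -m pendant '[[100,0,0,0.02,0,0,0],[100,0,0,0.04,0,0,0],[100,0,0,0.06,0,0,0],[100,0,0,0.08,0,0,0],[100,0,0,0.1,0,0,0],[100,0,0,0.1,0,0,0],[100,0,0,0.1,0,0,0],[100,0,0,0.1,0,0,0],[100,0,0,0.1,0,0,0],[100,0,0,0.1,0,0,0]]'
python3 - <<'E'
from h import *
print(to([.6445,-.291,.026]))
E
```

```text
clock: 2.7
eef_pos: [0.6436, -0.2926, 0.0917]
tcp_rot: [0.989, 0.15, 0.001, 0.001]
ft_force: [-0.4, -0.5, -0.4]
grip_width: 0.0932
[ 0.0012 -0.0013  0.0657]
```

```bash
python3 -m pendant '[[100,0.001,-0.001,0.015,0,0,0],[100,0.001,-0.001,0.03,0,0,0],[100,0.001,-0.001,0.045,0,0,0],[100,0.001,-0.001,0.056,0,0,0],[100,0.001,-0.001,0.064,0,0,0],[100,0.001,-0.001,0.065,0,0,0],[100,0.001,-0.001,0.065,0,0,0],[100,0.001,-0.001,0.065,0,0,0],[70,0.001,-0.001,0.065,0,0,0],[60,0.001,-0.001,0.065,0,0,0]]' 30
python3 - <<'E'
from h import *
print(to([.6445,-.291,.026]))
E
```

```text
clock: 3.53
eef_pos: [0.6441, -0.2911, 0.0259]
tcp_rot: [0.989, 0.15, 0.0, 0.0]
ft_force: [-0.8, 0.0, -0.5]
grip_width: 0.084
[ 0.0004  0.     -0.0001]
```

```bash
python3 -m pendant '[[45,0,0,0,0,0,0],[40,0,0,0,0,0,0],[30,0,0,0,0,0,0],[20,0,0,0,0,0,0],[20,0,0,0,0,0,0],[20,0,0,0,0,0,0],[20,0,0,0,0,0,0],[20,0,0,0,0,0,0],[20,0,0,0,0,0,0],[20,0,0,0,0,0,0]]' 30
python3 -m pendant '[[20,0,0,-0.005,0,0,0],[20,0,0,-0.02,0,0,0],[20,0,0,-0.04,0,0,0],[20,0,0,-0.06,0,0,0],[20,0,0,-0.08,0,0,0],[20,0,0,-0.1,0,0,0],[20,0,0,-0.12,0,0,0],[20,0,0,-0.125,0,0,0],[20,0,0,-0.125,0,0,0],[20,0,0,-0.125,0,0,0]]'
python3 - <<'E'
from h import *
cv2.imwrite("pics/s2.png",capture("scene")[:,:,::-1])
print(to([.5303,.006,.15]))
E
```

```text
clock: 4.37
eef_pos: [0.6437, -0.2909, 0.0251]
tcp_rot: [0.989, 0.15, -0.0, -0.0]
ft_force: [0.0, 0.7, 1.2]
grip_width: 0.045
clock: 5.2
eef_pos: [0.6434, -0.2908, 0.1497]
tcp_rot: [0.989, 0.15, -0.0, -0.0]
ft_force: [-0.5, 0.2, -3.2]
grip_width: 0.0453
[-0.0199 -0.3167 -0.0007]
```

View pics/s2.png

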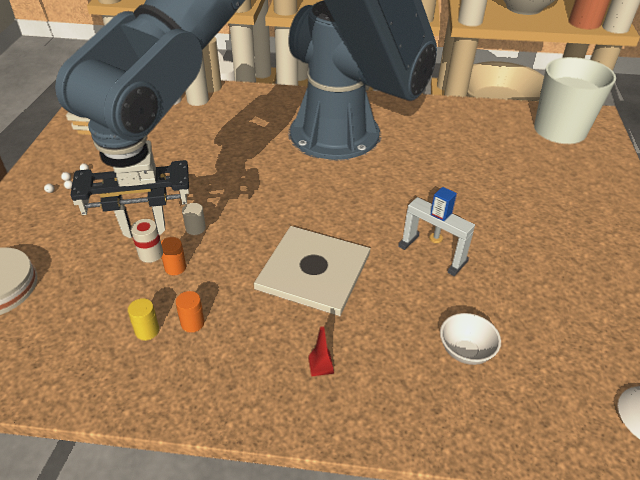

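```bash
python3 -m pendant '[[20,-0.002,-0.02,0,0,0,0],[20,-0.004,-0.055,0,0,0,0],[20,-0.006,-0.09,0,0,0,0],[20,-0.008,-0.125,0,0,0,0],[20,-0.01,-0.16,0,0,0,0],[20,-0.013,-0.195,0,0,0,0],[20,-0.015,-0.23,0,0,0,0],[20,-0.017,-0.265,0,0,0,0],[20,-0.019,-0.295,0,0,0,0],[20,-0.02,-0.315,0,0,0,0]]'
python3 -m pendant '[[20,-0.0,-0.002,0.01,0,0,0],[20,0,-0.002,0.02,0,0,0],[20,0,-0.002,0.03,0,0,0],[20,0,-0.002,0.04,0,0,0],[20,0,-0.002,0.05,0,0,0],[20,0,-0.002,0.06,0,0,0],[20,0,-0.002,0.06,0,0,0],[20,0,-0.002,0.06,0,0,0],[20,0,-0.002,0.06,0,0,0],[20,0,-0.002,0.06,0,0,0]]'
python3 - <<'E'
from h import *
I=capture("scene");cv2.imwrite("pics/s3.png",I[180:320,230:410,::-1].repeat(4,0).repeat(4,1))
W=capture("top");cv2.imwrite("pics/t3.png",W[:,:,::-1])
print(to([.5303,.006,.046]))
E
```

```text
clock: 6.08
eef_pos: [0.5293, 0.0063, 0.149]
tcp_rot: [0.989, 0.15, -0.001, -0.0]
ft_force: [0.8, -0.8, -3.5]
grip_width: 0.0455
clock: 6.92
eef_pos: [0.5311, 0.0058, 0.0907]
tcp_rot: [0.989, 0.15, 0.001, 0.0]
ft_force: [-0.7, -0.1, -4.2]
grip_width: 0.0456
[-0.0007 -0.0003  0.0446]
```

View pics/s3.png

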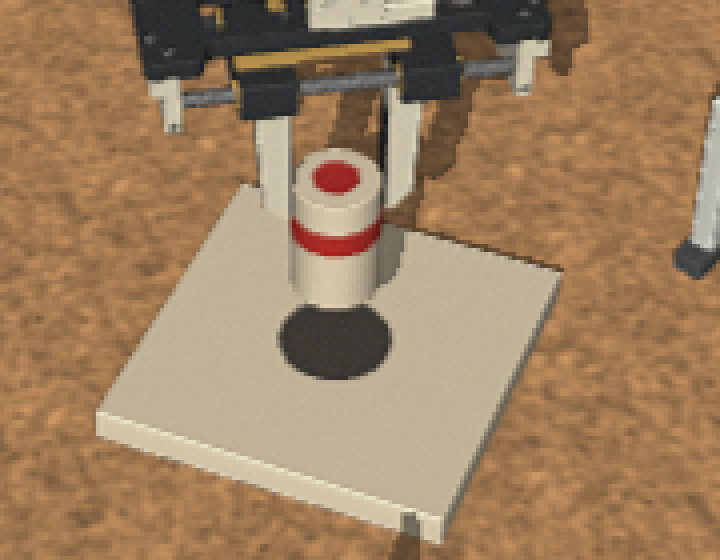

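```bash
python3 - <<'E'
from h import *
print(onplane(camera_info("scene"),(314,224.5),.1356))
E
python3 -m pendant '[[20,0,0,0.008,0,0,0],[20,0,0,0.016,0,0,0],[20,0,0,0.024,0,0,0],[20,0,0,0.032,0,0,0],[20,0,0,0.037,0,0,0],[20,0,0,0.04,0,0,0],[20,0,0,0.042,0,0,0],[20,0,0,0.043,0,0,0],[20,0,0,0.043,0,0,0],[20,0,0,0.043,0,0,0]]'
```

```text
[0.53519321 0.00652113 0.1356    ]
clock: 7.85
eef_pos: [0.5309, 0.0059, 0.0474]
tcp_rot: [0.989, 0.15, 0.0, 0.0]
ft_force: [-1.2, 0.3, -2.9]
grip_width: 0.0452
```

```bash
python3 -m pendant '[[20,0,0,0.001,0,0,0],[20,0,0,0.0015,0,0,0],[20,0,0,0.002,0,0,0],[20,0,0,0.002,0,0,0],[20,0,0,0.002,0,0,0],[20,0,0,0.002,0,0,0],[20,0,0,0.002,0,0,0],[20,0,0,0.002,0,0,0],[20,0,0,0.002,0,0,0],[20,0,0,0.002,0,0,0]]'
python3 - <<'E'
from h import *
I=cv2.cvtColor(capture("scene"),cv2.COLOR_RGB2BGR);cv2.imwrite("pics/s4.png",I[180:320,230:410].repeat(4,0).repeat(4,1))
h,s,v=[x.astype(int) for x in cv2.split(cv2.cvtColor(I,cv2.COLOR_BGR2HSV))]
m=((h<4)|(h>174))&(s>150)&(v>70)
for A,c,_ in blobs(m,30): print(A,c,onplane(camera_info("scene"),c,.09))
E
```

```text
clock: 8.68
eef_pos: [0.5307, 0.0059, 0.0451]
tcp_rot: [0.989, 0.15, 0.0, -0.0]
ft_force: [0.8, -0.2, -2.7]
grip_width: 0.0454
64 [313.4 240.6] [0.53329126 0.00549494 0.09      ]
89 [313.4 256. ] [0.57694706 0.01083814 0.09      ]
699 [320.7 356.9] [0.81250293 0.0519925  0.09      ]
```

View pics/s4.png

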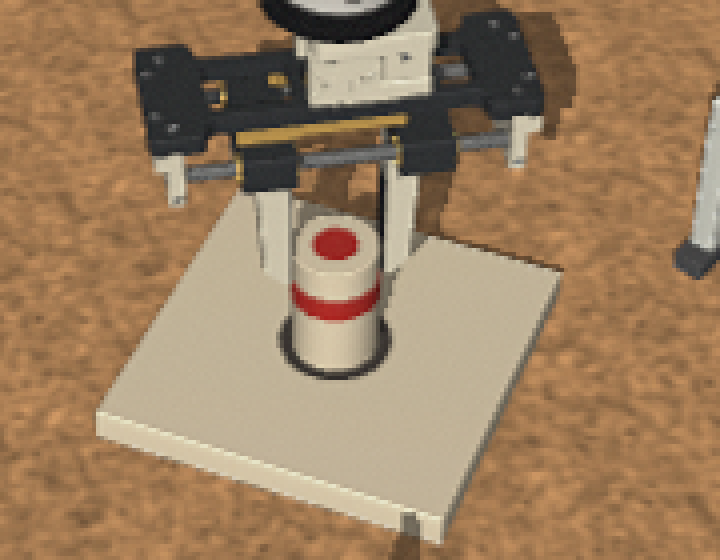

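The ring of the mark is even around the prop, so it is centred. The force reading shows no contact yet, so I'll ease down the last bit.

```bash
python3 -m pendant '[[20,0,0,0.0003,0,0,0],[20,0,0,0.0006,0,0,0],[20,0,0,0.001,0,0,0],[20,0,0,0.001,0,0,0],[20,0,0,0.001,0,0,0],[20,0,0,0.001,0,0,0],[20,0,0,0.001,0,0,0],[20,0,0,0.001,0,0,0],[20,0,0,0.001,0,0,0],[20,0,0,0.001,0,0,0]]'
```

```text
clock: 9.57
eef_pos: [0.5311, 0.006, 0.045]
tcp_rot: [0.989, 0.15, 0.0, 0.0]
ft_force: [-2.7, 1.3, 9.1]
grip_width: 0.0457
```

Contact is clear: the force went from -3 N to +9 N. I'll ease off slightly and open slowly.

```bash
python3 -m pendant '[[20,0,0,-0.0005,0,0,0],[20,0,0,-0.0005,0,0,0],[50,0,0,-0.0005,0,0,0],[55,0,0,-0.0005,0,0,0],[60,0,0,-0.0005,0,0,0],[70,0,0,-0.0005,0,0,0],[80,0,0,-0.0005,0,0,0],[90,0,0,-0.0005,0,0,0],[90,0,0,-0.0005,0,0,0],[90,0,0,-0.0005,0,0,0]]'
python3 -m pendant '[[90,0,0,-0.01,0,0,0],[90,0,0,-0.03,0,0,0],[90,0,0,-0.06,0,0,0],[90,0,0,-0.09,0,0,0],[90,0,0,-0.12,0,0,0],[90,0,0,-0.15,0,0,0],[90,0,0,-0.18,0,0,0],[90,0,0,-0.2,0,0,0],[90,0,0,-0.2,0,0,0],[90,0,0,-0.2,0,0,0]]'
python3 - <<'E'
from h import *
i=camera_info("scene")
I=cv2.cvtColor(capture("scene"),cv2.COLOR_RGB2BGR);cv2.imwrite("pics/s5.png",I)
h,s,v=[x.astype(int) for x in cv2.split(cv2.cvtColor(I,cv2.COLOR_BGR2HSV))]
m=((h<4)|(h>174))&(s>150)&(v>70)
for A,c,_ in blobs(m,30): print(A,c,onplane(i,c,.09))
# gauge dark shoes, barrel
for A,c,_ in blobs((v<75)&(s<110),30):
    if 380<c[0]<500 and 170<c[1]<300: print("dark",A,c,onplane(i,c,.005))
iw=camera_info("wrist");cv2.imwrite("pics/w5.png",capture("wrist")[:,:,::-1]);print(read_state()["eef_pos"])
crop=cv2.resize(I[175:285,385:485],(600,600)[:2],interpolation=cv2.INTER_CUBIC);cv2.imwrite("pics/g5.png",crop)
E
```

```text
clock: 10.4
eef_pos: [0.5307, 0.0059, 0.0446]
tcp_rot: [0.989, 0.15, -0.0, 0.0]
ft_force: [-1.2, 0.8, -0.9]
grip_width: 0.0824
clock: 11.23
eef_pos: [0.5309, 0.0059, 0.2458]
tcp_rot: [0.989, 0.15, 0.001, 0.0]
ft_force: [-0.5, 0.6, -0.4]
grip_width: 0.084
65 [313.7 240.7] [0.53350332 0.00613192 0.09      ]
86 [313.4 256.1] [0.577223   0.01087192 0.09      ]
697 [320.6 357. ] [0.81272473 0.05184892 0.09      ]
dark 86 [407.6 241.8] [0.4210394  0.20375834 0.005     ]
dark 85 [455.9 268.5] [0.49045296 0.30604816 0.005     ]
[0.53007122 0.00593109 0.24379543]
```

View pics/s5.png

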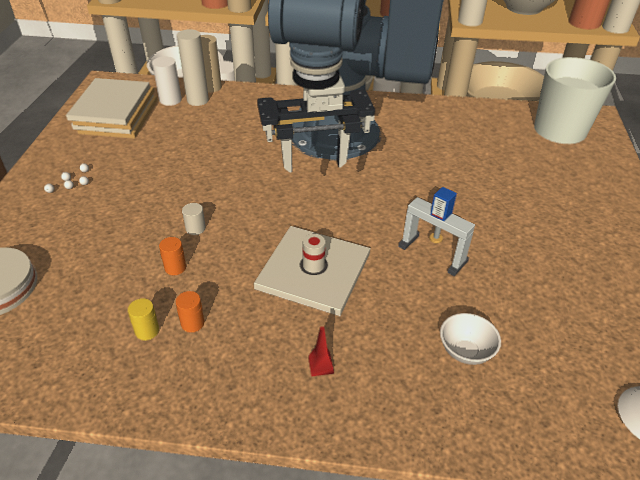

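View pics/w5.png

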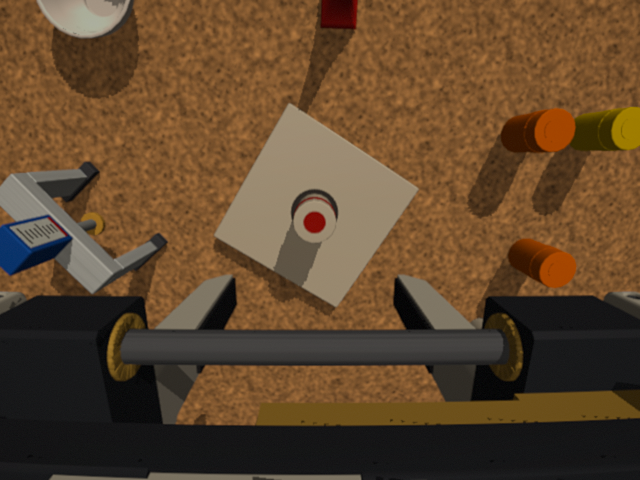

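View pics/g5.png

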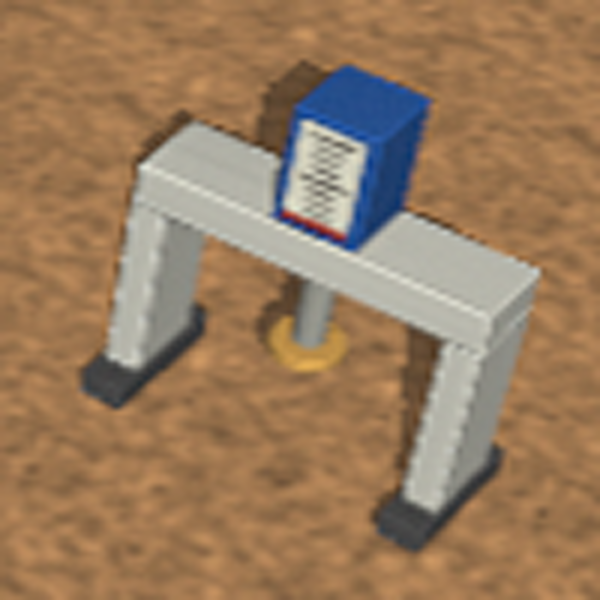

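The prop stands centred on the mark and has been let go. The gauge's y axis is at about 56° world yaw. I'll hover the wrist camera over the gauge with the jaws turned to match.

```bash
python3 -m pendant '[[90,0.004,-0.015,-0.015,0,0,-7],[90,0.008,-0.04,-0.03,0,0,-14],[90,0.013,-0.065,-0.045,0,0,-21],[90,0.02,-0.09,-0.056,0,0,-28],[90,0.026,-0.115,-0.056,0,0,-35],[90,0.031,-0.14,-0.056,0,0,-42],[90,0.036,-0.165,-0.056,0,0,-49],[90,0.042,-0.19,-0.056,0,0,-56],[90,0.046,-0.206,-0.056,0,0,-63],[90,0.046,-0.206,-0.056,0,0,-70]]'
python3 -m pendant '[[90,0,0,0,0,0,-7],[90,0,0,0,0,0,-14],[90,0,0,0,0,0,-21],[90,0,0,0,0,0,-28],[90,0,0,0,0,0,-35],[90,0,0,0,0,0,-42],[90,0,0,0,0,0,-49],[90,0,0,0,0,0,-56],[90,0,0,0,0,0,-58.6],[90,0,0,0,0,0,-58.6]]'
python3 - <<'E'
from h import *
s=read_state();print(s["qvel"].round(3),R.from_quat(s["tcp_rot"]).as_matrix().round(3),s["joints"])
iw=camera_info("wrist");I=capture("wrist")[:,:,::-1];cv2.imwrite("pics/w6.png",I)
np.savez("w6.npz",**iw)
E
```

```text
clock: 12.17
eef_pos: [0.5127, 0.2188, 0.299]
tcp_rot: [0.721, 0.693, -0.001, -0.001]
ft_force: [0.6, -0.2, 0.3]
grip_width: 0.0838
clock: 13.0
eef_pos: [0.5132, 0.2161, 0.2992]
tcp_rot: [0.293, 0.956, -0.001, -0.001]
ft_force: [0.5, -0.2, -0.7]
grip_width: 0.084
[-0.    -0.001 -0.005  0.002  0.001  0.107] [[-0.829  0.56  -0.002]
 [ 0.56   0.829 -0.001]
 [ 0.002 -0.002 -1.   ]] [ 3.15049887e-01  2.76993631e-01  1.48260478e+00 -2.54171558e-05
  1.38450127e+00 -6.61540965e-01]
```

View pics/w6.png

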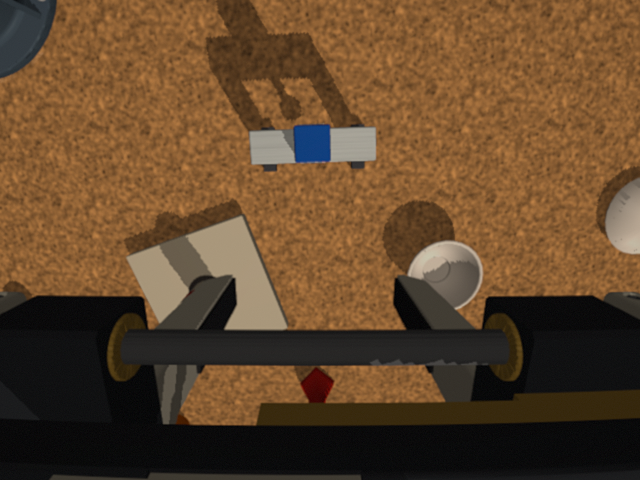

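```bash
python3 - <<'E'
from h import *
I=cv2.imread("pics/w6.png");i=dict(np.load("w6.npz"))
h,s,v=[x.astype(int) for x in cv2.split(cv2.cvtColor(I,cv2.COLOR_BGR2HSV))]
b=[x for x in blobs((h>105)&(h<130)&(s>120)&(v>60),100)]
for A,c,M in b:
    if A<300: continue
    r=cv2.minAreaRect(cv2.findContours(M.astype(np.uint8),0,1)[0][0]);print("blue",A,c,r)
    P=np.array([onplane(i,p,.17) for p in cv2.boxPoints(r)]);print(P.round(4),P.mean(0))
    blue=M
m=((s<70)&(v>120)|blue);z=np.zeros_like(m);z[115:175,235:390]=m[115:175,235:390]
z=cv2.morphologyEx(z.astype(np.uint8),cv2.MORPH_OPEN,np.ones((5,5)))
for A,c,M in blobs(z,1000):
    r=cv2.minAreaRect(cv2.findContours(M.astype(np.uint8),0,1)[0][0]);print("bar",A,c,r)
    P=np.array([onplane(i,p,.115) for p in cv2.boxPoints(r)]);print(P.round(4),P.mean(0))
    for a,bb in((0,1),(1,2)): d=P[bb]-P[a];print(np.linalg.norm(d),np.degrees(np.arctan2(d[1],d[0])))
E
python3 -c "
import cv2;I=cv2.imread('pics/w6.png');cv2.imwrite('pics/w6c.png',cv2.resize(I[110:180,235:395],(800,350),interpolation=cv2.INTER_CUBIC))"
```

```text
blue 1282 [311.8 142.8] ((311.5, 143.0), (36.0, 35.0), 90.0)
[[0.4225 0.2544 0.17  ]
 [0.4405 0.2811 0.17  ]
 [0.4675 0.2632 0.17  ]
 [0.4491 0.2359 0.17  ]] [0.44492091 0.25865451 0.17      ]
bar 2791 [334.  143.4] ((334.5, 143.0), (36.0, 81.0), 90.0)
[[0.4167 0.2543 0.115 ]
 [0.4653 0.3267 0.115 ]
 [0.4975 0.3068 0.115 ]
 [0.4477 0.2328 0.115 ]] [0.45679515 0.2801462  0.115     ]
0.08716280311783002 56.09511715252021
0.03788311901717069 -31.659493610880038
bar 1302 [269.7 147.8] ((271.4315185546875, 146.8570098876953), (33.30443572998047, 44.170005798339844), 87.61405944824219)
[[0.3943 0.2101 0.115 ]
 [0.4196 0.2507 0.115 ]
 [0.4492 0.232  0.115 ]
 [0.4235 0.1904 0.115 ]] [0.42164963 0.22082182 0.115     ]
0.047824012808808145 58.09162250032136
0.03511064658062524 -32.33011441830425
```

View pics/w6c.png

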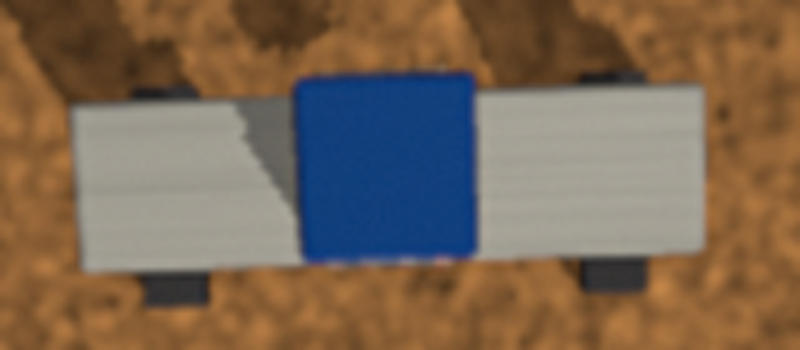

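```bash
python3 - <<'E'
from h import *
i=dict(np.load("w6.npz"))
for q,z in (([(73,105),(704,85),(705,250),(83,271)],.115),([(296,77),(475,73),(477,257),(303,262)],.17)):
    P=np.array([onplane(i,(235+(x-2)/5,110+(y-2)/5),z) for x,y in q])
    print(P.mean(0).round(4))
    for a in range(4):
        d=P[(a+1)%4]-P[a];print(np.linalg.norm(d).round(4),np.degrees(np.arctan2(d[1],d[0])).round(2))
s=read_state();r=R.from_quat(s["tcp_rot"]).as_matrix();print(np.degrees(np.arctan2(r[1,1],r[0,1])),s["eef_pos"])
E
```

```text
[0.4453 0.2593 0.115 ]
0.1363 57.73
0.0347 -31.28
0.1373 -122.1
0.0351 147.1
[0.4453 0.2591 0.17  ]
0.0329 57.21
0.033 -32.75
0.0328 -122.38
0.0333 147.49
55.76018334983265 [0.51322604 0.21612394 0.29941535]
```

```bash
python3 - <<'E'
from h import *
print(to([.4453,.2592,.2]))
E
```

```text
[ 0.0803 -0.0024  0.0995]
```

```bash
python3 -m pendant '[[90,0.02,-0.001,0.01,0,0,-1],[90,0.04,-0.001,0.03,0,0,-1.9],[90,0.06,-0.002,0.05,0,0,-1.9],[90,0.075,-0.0024,0.07,0,0,-1.9],[90,0.0803,-0.0024,0.09,0,0,-1.9],[90,0.0803,-0.0024,0.0995,0,0,-1.9],[90,0.0803,-0.0024,0.0995,0,0,-1.9],[90,0.0803,-0.0024,0.0995,0,0,-1.9],[90,0.0803,-0.0024,0.0995,0,0,-1.9],[90,0.0803,-0.0024,0.0995,0,0,-1.9]]'
python3 - <<'E'
from h import *
print(to([.4453,.2592,.126]))
s=read_state();r=R.from_quat(s["tcp_rot"]).as_matrix();print(np.degrees(np.arctan2(r[1,1],r[0,1])),r[:,2])
cv2.imwrite("pics/s7.png",capture("scene")[120:300,350:530,::-1].repeat(3,0).repeat(3,1))
E
```

```text
clock: 13.88
eef_pos: [0.4467, 0.2594, 0.2021]
tcp_rot: [0.278, 0.96, 0.001, 0.001]
ft_force: [-0.4, 0.2, -0.2]
grip_width: 0.0839
[ 0.0011 -0.001   0.0761]
57.67823601747404 [ 1.45449132e-03  6.75005558e-04 -9.99998714e-01]
```

View pics/s7.png

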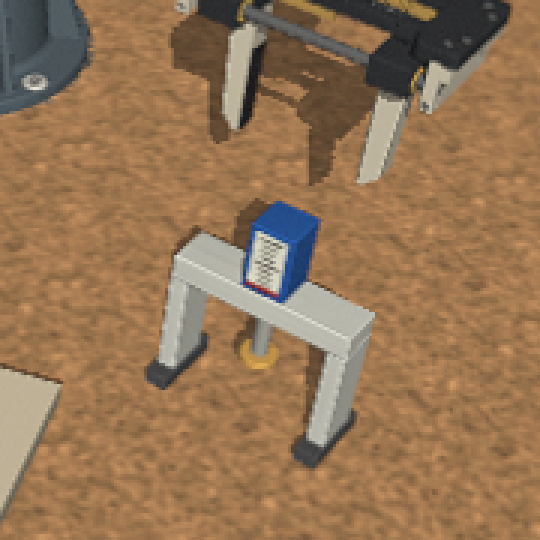

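The jaws are lined up with the barrel's y faces, one on each side. I'll descend and grip.

```bash
python3 -m pendant '[[90,0.0,-0.0005,0.015,0,0,0],[90,0.0,-0.0005,0.03,0,0,0],[90,0.0,-0.0005,0.045,0,0,0],[90,0,-0.0005,0.06,0,0,0],[90,0,-0.0005,0.07,0,0,0],[90,0,-0.0005,0.074,0,0,0],[90,0,-0.0005,0.075,0,0,0],[90,0,-0.0005,0.075,0,0,0],[90,0,-0.0005,0.075,0,0,0],[90,0,-0.0005,0.075,0,0,0]]'
python3 - <<'E'
from h import *
print(to([.4453,.2592,.126]))
E
```

```text
clock: 14.77
eef_pos: [0.446, 0.2592, 0.1269]
tcp_rot: [0.278, 0.961, 0.0, 0.0]
ft_force: [0.5, 0.6, -0.5]
grip_width: 0.0837
[ 0.0006 -0.0003  0.0009]
```

```bash
python3 -m pendant '[[60,0,0,0,0,0,0],[50,0,0,0,0,0,0],[42,0,0,0,0,0,0],[38,0,0,0,0,0,0],[30,0,0,0,0,0,0],[20,0,0,0,0,0,0],[10,0,0,0,0,0,0],[10,0,0,0,0,0,0],[10,0,0,0,0,0,0],[10,0,0,0,0,0,0]]' 40
python3 - <<'E'
from h import *
s=read_state();print(s["eef_pos"],s["wrist_torque"],s["grip_width"])
cv2.imwrite("pics/s8.png",capture("scene")[120:300,350:530,::-1].repeat(3,0).repeat(3,1))
E
```

```text
clock: 15.6
eef_pos: [0.4454, 0.2589, 0.1261]
tcp_rot: [0.278, 0.961, -0.0, -0.0]
ft_force: [-0.2, -1.5, 0.4]
grip_width: 0.0335
[0.44542471 0.25886739 0.12606424] [-0.15627675 -0.11124569  0.06583629] 0.03347060468535719
```

View pics/s8.png

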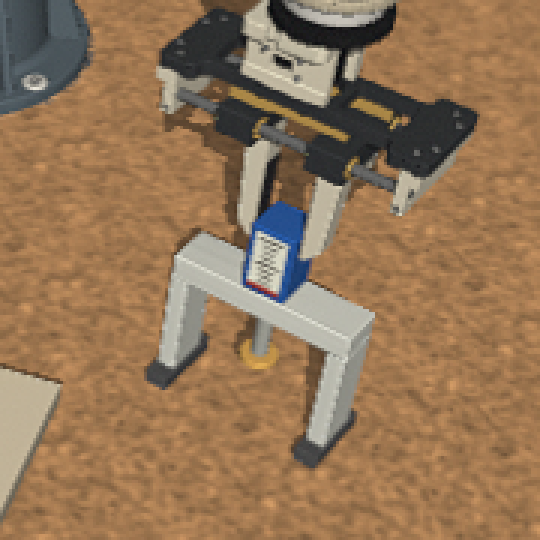

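```bash
python3 -m pendant '[[10,0,0,-0.003,0,0,0],[10,0,0,-0.01,0,0,0],[10,0,0,-0.025,0,0,0],[10,0,0,-0.045,0,0,0],[10,0,0,-0.065,0,0,0],[10,0,0,-0.085,0,0,0],[10,0,0,-0.105,0,0,0],[10,0,0,-0.12,0,0,0],[10,0,0,-0.13,0,0,0],[10,0,0,-0.13,0,0,0]]' 40
python3 - <<'E'
from h import *
print(to([.5307,.006,.256]))
cv2.imwrite("pics/s9.png",capture("scene")[60:300,290:530,::-1].repeat(2,0).repeat(2,1))
E
```

```text
clock: 16.48
eef_pos: [0.4462, 0.2593, 0.2582]
tcp_rot: [0.278, 0.961, 0.001, 0.001]
ft_force: [0.4, 0.2, -5.6]
grip_width: 0.0339
[-0.2067 -0.1691  0.002 ]
```

View pics/s9.png

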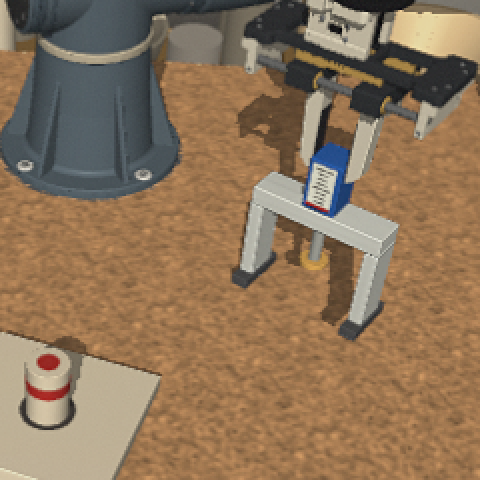

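```bash
python3 -m pendant '[[10,-0.01,-0.008,0,0,0,0],[10,-0.03,-0.025,0,0,0,0],[10,-0.05,-0.042,0,0,0,0],[10,-0.07,-0.058,0,0,0,0],[10,-0.09,-0.075,0,0,0,0],[10,-0.11,-0.091,0,0,0,0],[10,-0.13,-0.107,0,0,0,0],[10,-0.15,-0.123,0,0,0,0],[10,-0.17,-0.14,0,0,0,0],[10,-0.185,-0.152,0,0,0,0]]'
python3 - <<'E'
from h import *
print(to([.5307,.006,.256]))
E
```

```text
clock: 17.37
eef_pos: [0.5206, 0.0292, 0.2548]
tcp_rot: [0.278, 0.961, -0.001, -0.001]
ft_force: [-0.4, 0.0, -5.8]
grip_width: 0.0336
[-0.0209 -0.0142 -0.0013]
```

```bash
python3 -m pendant '[[10,-0.01,-0.007,0,0,0,0],[10,-0.018,-0.012,0,0,0,0],[10,-0.021,-0.0145,0,0,0,0],[10,-0.021,-0.0145,0,0,0,0],[10,-0.021,-0.0145,0.01,0,0,0],[10,-0.021,-0.0145,0.02,0,0,0],[10,-0.021,-0.0145,0.03,0,0,0],[10,-0.021,-0.0145,0.035,0,0,0],[10,-0.021,-0.0145,0.035,0,0,0],[10,-0.021,-0.0145,0.035,0,0,0]]'
python3 - <<'E'
from h import *
print(to([.5307,.006,.22]))
s=read_state();r=R.from_quat(s["tcp_rot"]).as_matrix();print(r[:,2].round(4))
I=cv2.cvtColor(capture("scene"),cv2.COLOR_RGB2BGR);cv2.imwrite("pics/s10.png",cv2.resize(I[120:320,220:420],(600,600),interpolation=cv2.INTER_CUBIC))
i=camera_info("scene")
h,sa,v=[x.astype(int) for x in cv2.split(cv2.cvtColor(I,cv2.COLOR_BGR2HSV))]
zf=s["eef_pos"][2]-.126+.045
P=np.array([[.5307,.006,.09],[.5307,.006,zf]]);q=R.from_quat(i["orientation"]).inv()
print(zf,cv2.projectPoints(P,q.as_rotvec(),-q.apply(i["position"]),i["mtx"],i["dist_coeffs"])[0])
for n,m in(("red",((h<4)|(h>174))&(sa>150)&(v>70)),("brass",(h>15)&(h<26)&(sa>130)&(v>140)),("blue",(h>105)&(h<130)&(sa>120))):
  for A,c,_ in blobs(m,15): 
    if 150<c[1]<320 and 250<c[0]<380:print(n,A,c,((c-[220,120])*3))
E
```

```text
clock: 18.2
eef_pos: [0.5307, 0.0085, 0.2208]
tcp_rot: [0.278, 0.961, -0.0, -0.0]
ft_force: [-0.7, 0.2, -5.4]
grip_width: 0.0336
[-0.0013 -0.0021  0.0008]
[-6.e-04  1.e-04 -1.e+00]
0.13983132426479294 [[[313.80301643 239.74786903]]

 [[314.03293536 221.35887683]]]
red 64 [313.7 240.7] [281.1 362.1]
red 85 [313.3 256.1] [279.9 408.3]
brass 95 [315.3 221.5] [285.9 304.5]
blue 344 [317.  181.1] [291.  183.3]
```

View pics/s10.png

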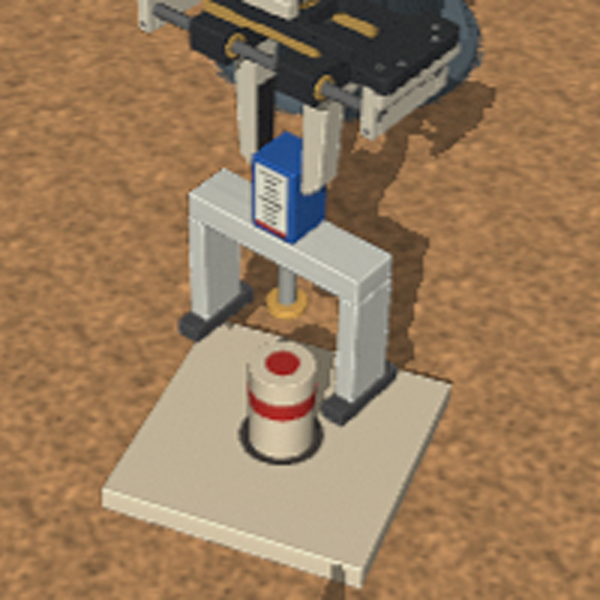

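The gauge hangs upright over the prop. The brass foot is at (315,221), within about 2 px of its predicted place. I'll correct by 2 mm and lower to just above the prop.

```bash
python3 -m pendant '[[10,-0.001,-0.001,0.007,0,0,0],[10,-0.001,-0.0015,0.014,0,0,0],[10,-0.001,-0.0015,0.021,0,0,0],[10,-0.001,-0.0015,0.028,0,0,0],[10,-0.001,-0.0015,0.034,0,0,0],[10,-0.001,-0.0015,0.04,0,0,0],[10,-0.001,-0.0015,0.04,0,0,0],[10,-0.001,-0.0015,0.04,0,0,0],[10,-0.001,-0.0015,0.04,0,0,0],[10,-0.001,-0.0015,0.04,0,0,0]]'
python3 - <<'E'
from h import *
print(to([.5307,.006,.146]))
s=read_state()
I=cv2.cvtColor(capture("scene"),cv2.COLOR_RGB2BGR);cv2.imwrite("pics/s11.png",cv2.resize(I[180:310,245:375],(650,650),interpolation=cv2.INTER_CUBIC))
E
```

```text
clock: 19.08
eef_pos: [0.5311, 0.0064, 0.1815]
tcp_rot: [0.278, 0.961, 0.0, 0.0]
ft_force: [-1.0, -0.2, -5.3]
grip_width: 0.0336
[ 0.0002 -0.0006  0.0355]
```

View pics/s11.png

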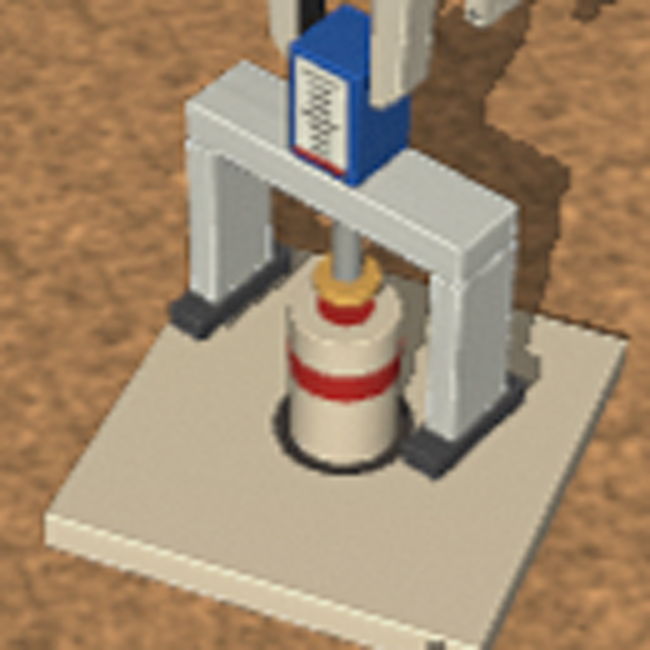

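The foot is centred above the spot and the legs are clear of the prop. I'll lower slowly.

```bash
python3 -m pendant '[[10,0,-0.0005,0.003,0,0,0],[10,0,-0.0005,0.006,0,0,0],[10,0,-0.0005,0.009,0,0,0],[10,0,-0.0005,0.012,0,0,0],[10,0,-0.0005,0.015,0,0,0],[10,0,-0.0005,0.018,0,0,0],[10,0,-0.0005,0.02,0,0,0],[10,0,-0.0005,0.02,0,0,0],[10,0,-0.0005,0.02,0,0,0],[10,0,-0.0005,0.02,0,0,0]]'
python3 -m pendant '[[10,0,0,0.002,0,0,0],[10,0,0,0.004,0,0,0],[10,0,0,0.006,0,0,0],[10,0,0,0.008,0,0,0],[10,0,0,0.01,0,0,0],[10,0,0,0.011,0,0,0],[10,0,0,0.012,0,0,0],[10,0,0,0.0125,0,0,0],[10,0,0,0.0125,0,0,0],[10,0,0,0.0125,0,0,0]]'
python3 - <<'E'
from h import *
print(to([.5307,.006,.146]))
s=read_state();print(s["ft_force"])
I=cv2.cvtColor(capture("scene"),cv2.COLOR_RGB2BGR);cv2.imwrite("pics/s12.png",cv2.resize(I[180:310,245:375],(650,650),interpolation=cv2.INTER_CUBIC))
E
```

```text
clock: 19.97
eef_pos: [0.5306, 0.006, 0.1613]
tcp_rot: [0.278, 0.961, -0.0, 0.0]
ft_force: [0.1, -0.8, -4.5]
grip_width: 0.0338
clock: 20.8
eef_pos: [0.5307, 0.006, 0.1487]
tcp_rot: [0.278, 0.961, 0.0, 0.0]
ft_force: [0.6, -0.3, -3.5]
grip_width: 0.0342
[-0.      0.      0.0027]
[ 0.6018825  -0.34269913 -3.52134868]
```

View pics/s12.png

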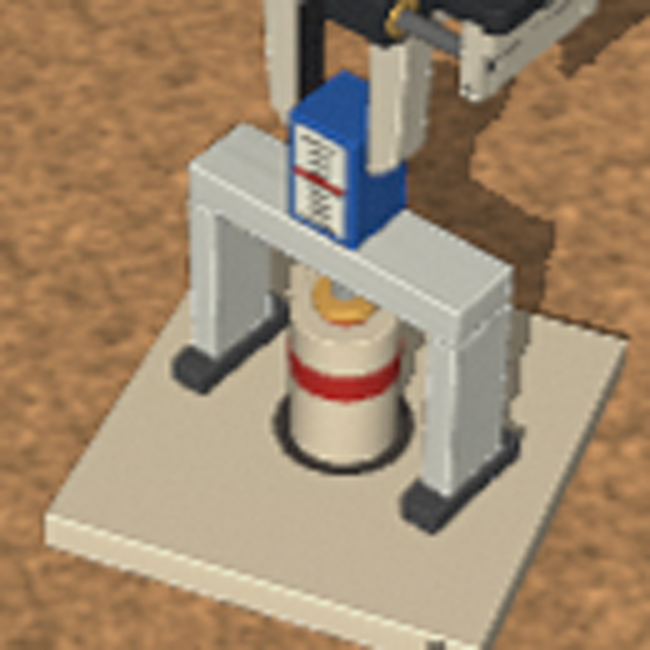

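The foot is on the prop: the pointer has risen and about 1.8 N of the weight is taken up. I'll go on until the legs touch.

```bash
python3 -m pendant '[[10,0,0,0.0005,0,0,0],[10,0,0,0.001,0,0,0],[10,0,0,0.0015,0,0,0],[10,0,0,0.002,0,0,0],[10,0,0,0.002,0,0,0],[10,0,0,0.002,0,0,0],[10,0,0,0.002,0,0,0],[10,0,0,0.002,0,0,0],[10,0,0,0.002,0,0,0],[10,0,0,0.002,0,0,0]]'
```

```text
clock: 21.68
eef_pos: [0.5306, 0.006, 0.1466]
tcp_rot: [0.278, 0.961, 0.0, 0.0]
ft_force: [0.8, -0.3, -3.6]
grip_width: 0.0336
```

```bash
python3 -m pendant '[[10,0,0,0.0003,0,0,0],[10,0,0,0.0006,0,0,0],[10,0,0,0.0006,0,0,0],[10,0,0,0.0006,0,0,0],[10,0,0,0.0006,0,0,0],[10,0,0,0.0006,0,0,0],[10,0,0,0.0006,0,0,0],[10,0,0,0.0006,0,0,0],[10,0,0,0.0006,0,0,0],[10,0,0,0.0006,0,0,0]]'
```

```text
clock: 22.52
eef_pos: [0.5307, 0.006, 0.1461]
tcp_rot: [0.278, 0.961, -0.0, 0.0]
ft_force: [-0.1, -1.6, -2.0]
grip_width: 0.0332
```

```bash
python3 -m pendant '[[10,0,0,0.0003,0,0,0],[10,0,0,0.0006,0,0,0],[10,0,0,0.0006,0,0,0],[10,0,0,0.0006,0,0,0],[10,0,0,0.0006,0,0,0],[10,0,0,0.0006,0,0,0],[10,0,0,0.0006,0,0,0],[10,0,0,0.0006,0,0,0],[10,0,0,0.0006,0,0,0],[10,0,0,0.0006,0,0,0]]'
```

```text
clock: 23.35
eef_pos: [0.5308, 0.0058, 0.146]
tcp_rot: [0.278, 0.961, -0.0, 0.0]
ft_force: [-2.4, -2.1, 6.0]
grip_width: 0.0337
```

The legs are down: the force swung from -2 N to +6 N. I'll open slowly and withdraw straight up. The barrel is 34 mm wide, so 80 % opening leaves plenty of room.

```bash
python3 -m pendant '[[10,0,0,-0.0003,0,0,0],[37,0,0,-0.0003,0,0,0],[40,0,0,-0.0003,0,0,0],[45,0,0,-0.0003,0,0,0],[55,0,0,-0.0003,0,0,0],[65,0,0,-0.0003,0,0,0],[80,0,0,-0.0003,0,0,0],[80,0,0,-0.0003,0,0,0],[80,0,0,-0.0003,0,0,0],[80,0,0,-0.0003,0,0,0]]'
python3 -m pendant '[[80,0,0,-0.01,0,0,0],[80,0,0,-0.025,0,0,0],[80,0,0,-0.045,0,0,0],[80,0,0,-0.065,0,0,0],[80,0,0,-0.085,0,0,0],[80,0,0,-0.105,0,0,0],[80,0,0,-0.125,0,0,0],[80,0,0,-0.14,0,0,0],[80,0,0,-0.14,0,0,0],[80,0,0,-0.14,0,0,0]]'
python3 - <<'E'
from h import *
I=cv2.cvtColor(capture("scene"),cv2.COLOR_RGB2BGR);cv2.imwrite("pics/s13f.png",I);cv2.imwrite("pics/s13.png",cv2.resize(I[180:310,245:375],(650,650),interpolation=cv2.INTER_CUBIC))
E
```

```text
clock: 24.18
eef_pos: [0.5307, 0.006, 0.1457]
tcp_rot: [0.278, 0.961, 0.0, 0.0]
ft_force: [0.3, -0.1, 0.5]
grip_width: 0.0732
clock: 25.02
eef_pos: [0.5307, 0.006, 0.2863]
tcp_rot: [0.278, 0.961, 0.0, 0.001]
ft_force: [-0.0, -0.1, -0.6]
grip_width: 0.0743
```

View pics/s13.png

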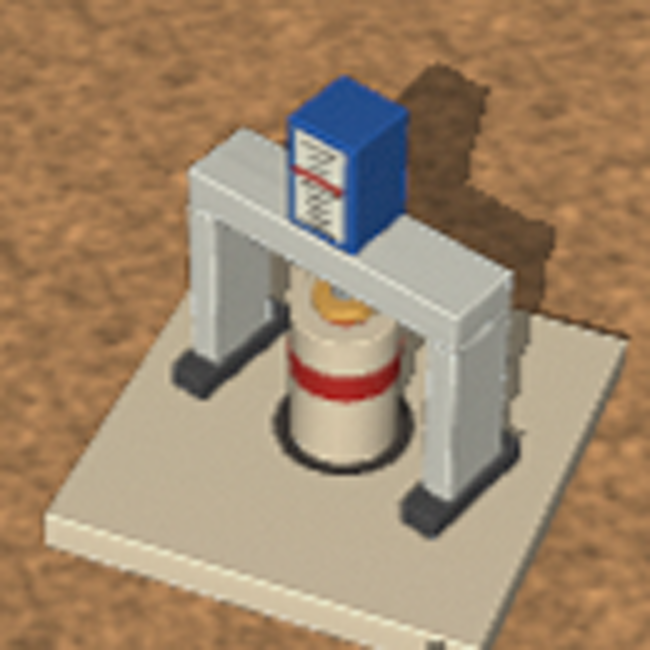

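View pics/s13f.png

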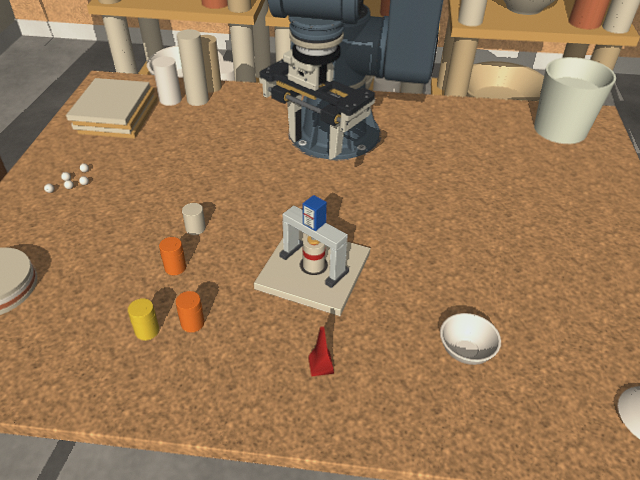

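The gauge stands on both legs over the prop. Its foot is on the prop and the pointer is about halfway up the scale. The bystanders look unmoved. One numeric check on the saved picture, then I'll hand in.

```bash
python3 - <<'E'
from h import *
i=camera_info("scene");I=cv2.imread("pics/s13f.png")
g=lambda x,y:(245+(x-2)/5,180+(y-2)/5)
P=np.array([onplane(i,g(*p),.19) for p in [(345,77),(407,114),(352,155),(289,119)]]);print("barrel top centre",P.mean(0).round(4),[np.linalg.norm(P[k]-P[k-1]).round(4) for k in range(4)])
D=cv2.absdiff(I,cv2.imread("pics/s5.png")).max(2)>40
for n,(x0,x1,y0,y1) in dict(plain=(180,208,203,236),spike=(305,338,325,378),bowl=(438,503,314,364)).items(): print(n,"changed px",D[y0:y1,x0:x1].sum())
close_job()
E
```

```text
barrel top centre [0.5339 0.0063 0.19  ] [np.float64(0.0331), np.float64(0.0323), np.float64(0.032), np.float64(0.0316)]
plain changed px 0
spike changed px 0
bowl changed px 0
the job is handed in; nothing more can be done
```

The job is handed in at about 25 s of the allowed 64 s. The banded prop stands upright on the mark, and the bridge gauge stands over it on both legs with its sprung foot on the prop. I lowered each until the force reading showed contact, then let go.

What the last checks showed:
- **Centring:** in the scene camera, the prop's spot is at (0.5335, 0.006), measured after release. The gauge's barrel top is at (0.534, 0.006). The mark reads x = 0.533 in the same view, so they agree to about 1 mm. That camera reads about 3 mm further out in x than the top camera and the arm; this looks like a calibration offset between views.
- **Height:** the gauge's legs met the slab with the tool at 0.146 m, exactly where a flat seat was expected. The pointer is about halfway up the scale, which fits a reading near 25 mm. I did not read it more finely than that.
- **Bystanders:** the plain prop, spike and bowl showed no changed pixels between the pictures before and after the gauge was moved.
- **Failures:** no check failed.

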